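Centre the porcelain dancer on its plinth

ROBOT

A 6-joint arm with a two-finger parallel gripper is mounted at the origin on the work surface. World frame = base frame: x ahead of the robot, y to its left, z up, the work surface at z = 0. Lengths are in m, angles in rad, forces in N, time in s.
With the tool pointing down it reaches from about 0.375 to 0.975 m from the base axis. Payload 3.8 kg.
Tool frame: the origin (TCP) lies at the very end of the fingers, on their centre line; the grasp point (between the pads) lies 19 mm behind it (bot.pinch_z is the distance from the TCP to the grasp point, in m); x points along the fingers, y is the direction in which the jaws open and shut, and the axes are right-handed (so a half turn about x gives the same grasp; the last joint's range is limited). The gripper opens to 85 mm and grips with 20 to 120 N. Pads are 22 mm wide; open, the fingers measure 114 mm over their backs; the gripper's body (76 mm by 85 mm) begins 54 mm behind the grasp point. The pads swing forward as they close: fully open they stand 13 mm farther back than shut.
Start: joints at [1.307, 0.264, 1.604, -0, 1.274, -0.037], TCP at [0.152, 0.658, 0.231] pointing down, gripper open.
Joint ranges: [-2.63, 2.63], [-0.94, 2.18], [0.31, 2.57], [-1.31, 4.45], [0, 2.66], [-2.55, 2.55]. Speed limits (rad/s): [2.57, 2.57, 3.14, 3.14, 3.14, 3.14].

INTERFACE

Orientations are given as a rotation vector (axis times angle).
In Python, from workcell import monitor, imaging, finish_job, bot gives the robot as it stands.
- The arm moves only by the tool jog_arm, never from a script. Its argument "rows" is a list of rows, each a list of 7 numbers: the shift along the tool's x, y, z in m, then the turn, a rotation vector about the tool's x, y, z in rad, then the opening in per cent of the stroke, from 0 (shut) to 100 (fully open). A call has 1 to 20 rows; each row is the pose to reach, as a shift and turn from the pose measured when the call began, along the tool's axes at that moment; what a row does not reach only later rows make up. A row lasts 1/10 s, in which the tool goes at most 50 mm and 8.59 degrees, less where a joint would pass 70% of its speed; a pose out of reach is approached as far as the arm can. A call with a gripper value outside its range is refused whole. The fingers move at their own pace and stop on an object; "force" is the grip in N (left out, the last holds). Time passes only in rows, so rows that repeat a pose let the fingers close. It gives the time, the measured TCP pose, the force and the opening at its end, in the units of the state.
- monitor.read_state(): the state, without advancing time (a new reading comes with each control period).
- imaging.read_camera(name): name is "side" or "top"; returns the picture (384x512x3 uint8, blue, green, red); there is no depth.
- imaging.camera_params(name): a dict with "fx", "fy", "cx", "cy" (pixels), "k1" (the pictures are not rectified: a ray, as slopes to the right and down, at radius r is drawn at 1 + k1 r^2 times it, then the intrinsics apply), "T" (4x4, takes a point from camera to world coordinates). Camera axes: x right, y down, z forward; pixel columns grow to the right and rows downward; lengths in m; the calibration is good to about 2 mm. A picture is of the moment at which its call begins. camera_params takes no time and is no camera call.
- finish_job(): hands the job in, once; it reports no verdict.
The state is a dict: "time": time; "q": joint angles; "joint_vel": joint speeds; "joint_torque": joint torques, N m; "tool_pos": TCP position; "tcp_rot": TCP orientation; "wrist_force": force on the tool from outside, world axes, zero at the start; "torque": the same for the moment, N m; "width": opening from 0.0 (shut) to 1.0 (fully open).
Only numpy, scipy, OpenCV 4.12 (cv2) and the standard library are available. Lean on these libraries where they do the work, as an engineer would, in place of code of your own. Each camera call takes 0.05 s, during which the arm holds its last target. There are 200 camera calls.

TASK

The little porcelain dancer has been left off-centre on its round wooden plinth. With the fingertips, nudge it with light, low taps until it stands upright in the middle of the plinth, wholly inside the thin brass ring let into the top, then take the hand away. Never grip or lift the dancer, tip it or push it off, and leave the plinth, the two cups and the aluminium box where they stand.

Things in the scene. Friction and masses are not known exactly. Their poses are not given: they have to be found in the camera images.
- dancer: Loose white porcelain figurine of a dancer in a long gown, 69 mm tall, about 80 g, round in plan, easily tipped. Origin at the centre of its underside, z up. From the bottom: foot of radius 14 mm (0 to 5 mm up), hem of radius 20 mm (5 to 12 mm up), skirt narrowing to a waist of radius 6.5 mm at 41 mm, bust of radius 9.5 mm at 50 mm, head at 61 mm; thin arms reach 18 mm out.
- dancer_hem (a point): Point on the dancer's axis at the hem, 8.5 mm above its underside; the place to push. The hem is the widest part, an upright round edge of radius 20 mm and 7 mm tall. Pushed there the dancer slides over the plinth (less than 1.5 N needed) and stops when the push stops; pushed at the waist or higher it tips over. Delicate: touch it at a few cm/s at most; a knock or squeeze of 5 N is too much.
- plinth_top (a point): Centre of the plinth's top face, 40 mm above the table. z up. A thin brass ring of inner radius 26 mm and outer radius 28 mm is let in flush with the top, concentric with it. The dancer stands on this face and starts about 20 to 25 mm off this centre, in any direction.
- plinth: Loose, weighted (0.7 kg) dark wooden disc of radius 46 mm and height 40 mm with a brass band near its foot. Origin at the centre of its underside on the table, z up; x and y have no meaning (round). Leave where it stands.
- cup_a: Bystander: loose white porcelain cup, 58 mm tall, rim radius 40 mm, with a handle reaching 60 mm from its axis along its +y. Origin at the centre of its underside. Leave alone.
- cup_b: Bystander: a second cup exactly like the first. Leave alone.
- box: Bystander: loose aluminium box with a sliding lid, 90 x 130 mm in plan (x, y), 51 mm tall plus a 3 mm lid grip; the lid slides along its +y and may stick out by up to 30 mm. Origin at the centre of its underside. Leave alone.
Not all that is in view belongs to the job. Leave any purple or red look-alike of the dancer alone.

How it is judged:
By the outcome, as a careful person would: the job done as asked, in the order asked, and still so for the second after the job is handed in, with the robot touching nothing.
It also fails if it takes over 45 s, if anything falls off the work surface, if the arm or the gripper's body presses on something with over 40 N, if the wrist force passes 120 N, or if a joint passes its speed limit or range.

## Working session

There is one attempt and no reset: what is moved stays moved. The work goes in short steps, Python scripts to look and compute and a tool call to move; the robot and the scene stay as the last step left them, time stands still between calls to the robot, and variables do not carry over. Pictures are saved under pics/ and viewed, about 8 in all and at most 12, crops included, and the job is handed in when it is done.

Besides the shell and the picture viewer there is one more tool, called after ">>>" as name([rows], argument=value, ...), one row to a line, values as JSON. jog_arm: Moves the arm, as the interface text tells. Its arguments: {"type":"object","properties":{"rows":{"type":"array","items":{"type":"array","items":{"type":"number"}}},"force":{"type":"number"}},"required":["rows"]}

```bash
mkdir -p pics; ls; python3 - <<'E'
from workcell import monitor, imaging, bot
import cv2
print(monitor.read_state())
for n in("top","side"):
    im=imaging.read_camera(n); cv2.imwrite(f"pics/{n}0.png",im); print(n,imaging.camera_params(n))
E
```

```text
pics
{'time': 0.0, 'q': array([ 1.30708495e+00,  2.64749996e-01,  1.60537665e+00,  1.02265613e-05,
        1.27372110e+00, -3.68867668e-02]), 'joint_vel': array([-0.00036735,  0.00027944, -0.002488  , -0.00069096,  0.0008943 ,
       -0.00075198]), 'joint_torque': array([ 1.98108180e-03, -5.15105975e+01, -3.67321658e+01,  2.17711749e-05,
        1.25572688e-02, -2.06789866e-05]), 'tool_pos': array([0.15159403, 0.65699817, 0.22996274]), 'tcp_rot': array([ 0.17633625,  1.56379726, -0.17984262]), 'wrist_force': array([-0.06295776, -0.69851622,  0.31088668]), 'torque': array([ 0.02194034, -0.02642045, -0.05914594]), 'width': 1.002207330796803}
top {'fx': 359.98123498888236, 'fy': 359.98123498888236, 'cx': 257.148548377056, 'cy': 190.58946994812575, 'k1': -0.11698599846366578, 'T': array([[ 0.00508089, -0.98461049,  0.17468934,  0.34269971],
       [-0.99997959, -0.00567941, -0.00292645, -0.01030058],
       [ 0.00387354, -0.17467091, -0.98461925,  1.04883075],
       [ 0.        ,  0.        ,  0.        ,  1.        ]])}
side {'fx': 492.77183417629607, 'fy': 492.77183417629607, 'cx': 268.8570809711312, 'cy': 192.46929295312677, 'k1': 0.02980767757702007, 'T': array([[ 0.75594566, -0.44542063,  0.47973599, -0.04960813],
       [-0.65444834, -0.49673818,  0.57004259, -0.70376628],
       [-0.01560555, -0.74488365, -0.66701186,  0.86631253],
       [ 0.        ,  0.        ,  0.        ,  1.        ]])}
```

View pics/top0.png

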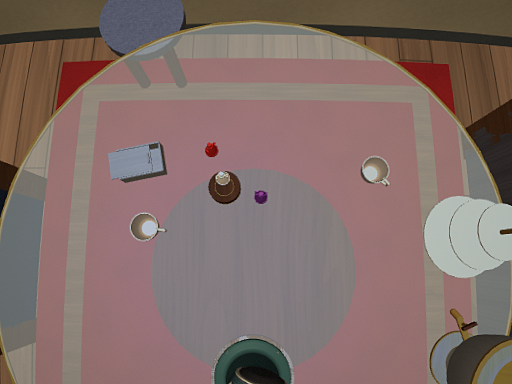

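View pics/side0.png

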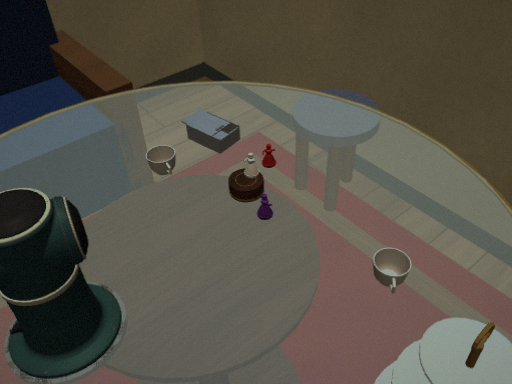

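The top view shows the plinth at about (224,186) with the white dancer toward its upper side at (222,179). The purple look-alike is at (261,197) and the red one at (211,149). The side view shows the plinth at (246,184) and the dancer at (251,165).

```bash
cat > h.py <<'E'
import numpy as np, cv2
from workcell import monitor, imaging
def ray(n,uv):
    p=imaging.camera_params(n);T=p["T"]
    d=(np.atleast_2d(np.asarray(uv,float))-[p["cx"],p["cy"]])/[p["fx"],p["fy"]]
    r=d.copy()
    for _ in range(20): r=d/(1+p["k1"]*(r**2).sum(1,keepdims=True))
    D=np.c_[r,np.ones(len(r))]@T[:3,:3].T
    return T[:3,3],D
def plane(n,uv,z):
    o,D=ray(n,uv); return o+D*((z-o[2])/D[:,2])[:,None]
def proj(n,X):
    p=imaging.camera_params(n);T=p["T"]
    c=(np.atleast_2d(X)-T[:3,3])@T[:3,:3]; s=c[:,:2]/c[:,2:]
    s=s*(1+p["k1"]*(s**2).sum(1,keepdims=True))
    return s*[p["fx"],p["fy"]]+[p["cx"],p["cy"]]
E
python3 - <<'E'
from h import *
t=cv2.imread("pics/top0.png");s=cv2.imread("pics/side0.png")
a=cv2.resize(t[160:210,195:275],None,fx=9,fy=9,interpolation=cv2.INTER_CUBIC)[:, :]
b=cv2.resize(s[145:205,215:285],None,fx=9,fy=9,interpolation=cv2.INTER_CUBIC)
a=cv2.convertScaleAbs(a,alpha=1.8); b=cv2.convertScaleAbs(b,alpha=1.8)
cv2.imwrite("pics/a0.png",a);cv2.imwrite("pics/b0.png",b)
print(plane("top",[[224,188],[222,180],[261,197],[211,150]],.04))
print(plane("side",[[246,180],[251,175]],.04))
E
```

```text
[[ 0.52863892  0.08126761  0.04      ]
 [ 0.55190076  0.0875068   0.04      ]
 [ 0.50327381 -0.02432137  0.04      ]
 [ 0.64099215  0.12174214  0.04      ]]
[[0.53230277 0.07854575 0.04      ]
 [0.55476615 0.08552439 0.04      ]]
```

View pics/a0.png

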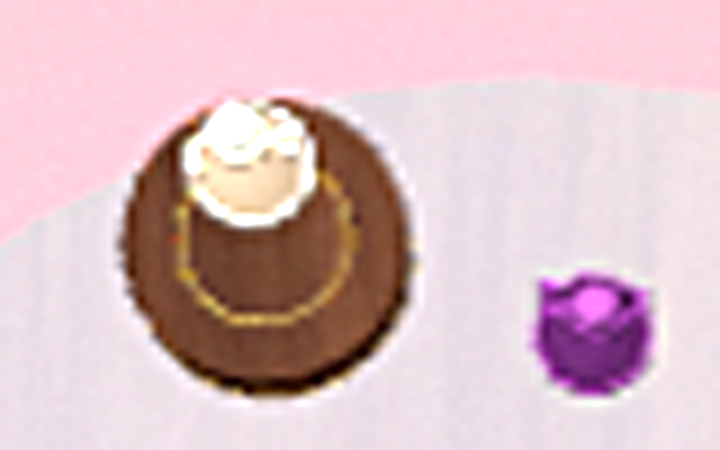

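View pics/b0.png

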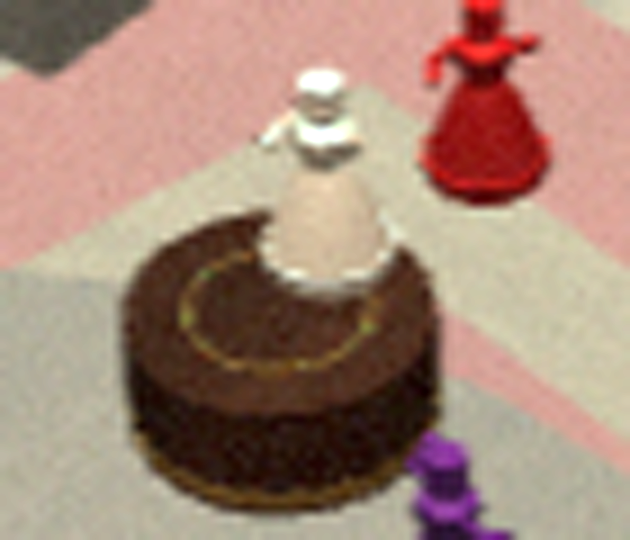

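The crops show the brass ring centred near (224.5,186.5) px in the top view. The hem is about 9 px above it, toward +x, and slightly left, toward +y. Next I'll fit both on their planes.

```bash
cat >> h.py <<'E'
from scipy.optimize import least_squares
def circ(P,r,c0):
    f=lambda c: np.hypot(*(P-c).T)-r
    s=least_squares(f,c0,loss="soft_l1",f_scale=.0015); return s.x,np.sqrt(np.mean(s.fun**2)),np.median(f(s.x))
def white(n,im,win):
    x0,y0,x1,y1=win; h=cv2.cvtColor(im,cv2.COLOR_BGR2HSV).astype(int)
    g=im.astype(int); m=((g.min(2)>W[n])).astype(np.uint8); z=np.zeros_like(m); z[y0:y1,x0:x1]=m[y0:y1,x0:x1]
    return z
W={"top":85,"side":70}
def ring(n,im,c0):
    """brass pixels: yellowish relative to wood, inside r<37mm of guess"""
    v,u=np.mgrid[0:384,0:512]; g=im.astype(int)
    P=plane(n,np.c_[u.ravel(),v.ravel()],.04)[:,:2]
    d=np.hypot(*(P-c0).T); gr=g.reshape(-1,3)
    y=gr[:,1]-gr[:,0]  # green minus blue
    sel=(d<.036)&(d>.016)&(y>np.median(y[d<.036])+10)&(gr[:,0]<85)
    return P[sel],sel.reshape(384,512)
E
python3 - <<'E'
from h import *
for n,c0 in(("top",(.53,.081)),("side",(.531,.079))):
    im=cv2.imread(f"pics/{n}0.png"); c0=np.array(c0)
    P,_=ring(n,im,c0); print(n,"ring",len(P),*circ(P,.027,c0))
    # dark plinth top outline: print colours near
    e=proj(n,[.552,.086,.0485])[0].round().astype(int); print(e)
    w=im[e[1]-22:e[1]+10,e[0]-11:e[0]+12].min(2); print("\n".join(" ".join("%3d"%k for k in r) for r in w[8:]))
E
```

```text
top ring 61 [0.53456965 0.08175745] 0.0014237612281443488 -5.27140784486943e-05
[222 179]
117 117 116 117 117 117 117 116 116 118 117 117 116 117 117 117 117 116 116 117 116 116 115
118 116 118 117 117 117 117 117 116 117 118 117 116 116 116 116 115 115 117 116 116 116 115
116 118 116 115 116 117 117 117 116 117 118 118 117 117 117 117 117 117 117 116 117 116 116
117 117 117 117 117 118 117 118 118 117 116 117 117 117 118 117 117 116 116 115 116 117 116
117 116 117 117 118 117 118 117 116 117 116 117 118 116 118 118 117 119 116 116 116 117 116
117 118 116 116 117 116 117 118 114 112 111 113 114 118 122 123 125 124 121 118 118 122 121
117 117 117 116 118 121 119 109 109 150 126 106 129 110  42  27  39  75 109 117 134 130 126
116 117 118 120 122 111  59  85 161 190 188 174  98  84 151 157  32  15  33  43  82 120 132
117 119 121 120  96  37  59 154 191 189 188 191 180 115  93 121 147  83  17  27  26  42  94
119 123 117  71  20  12 114 185 169 189 190 178 129 138 137 180 165 138  11  24  26  21  39
122 119  71  16  36 122 180 158 166 160 162 143 135 189 160 121 126 103 103  23  25  26  2
[... 2797 characters left out ...]
 113  90  87  87  83 101 108 103  75  46  22  16  20  18
 17  12  14  15  13  17  29  50  51  75  88  91  89  85  67  56  57  42  25  12  18  15  22
 14   6  16  17  18  21  18  21  34  55  59  55  57  59  53  48  44  26  16  21  15  14  17
 19  15  17  18  15  13  14  16  19  19  23  30  37  33  21  12  23  24  21  22  20  16  16
 16  15  16  17  16  18  22  15  23  13  13  16  12  19   8  17  25  23  24  17  16  18  18
 17  16  18  15  10  15  12  18  20  19  20  13  19  17  10  15  28  23  18  16  14  15  17
 16  13  12  17  17  19  11  21  13  16  21  19  25  20  20  20  34  29  17  13  21  17  18
 12  17  14  15  19  17  18   7  15  22  15  17  21  18  22  27  25  22  13  23  21  20  18
```

```bash
cat >> h.py <<'E'
def hem(n,im,guess):
    """lower outline of the hem -> centre on the hem plane"""
    g=im.min(2).astype(np.float32); c0=np.array(guess,float); th={"top":75,"side":50}[n]
    z={"top":.049,"side":.0465}[n]
    for _ in range(3):
        c=proj(n,[*c0,z])[0]; a=np.radians(np.arange(0,181,6)); r=np.arange(2.5,12,.1)
        u=(c[0]+np.outer(np.cos(a),r)).astype(np.float32); v=(c[1]+np.outer(np.sin(a),r)).astype(np.float32)
        s=cv2.remap(g,u,v,cv2.INTER_LINEAR); dark=s<th
        i=dark.argmax(1); ok=dark.any(1)
        P=plane(n,np.c_[u[ok,i[ok]],v[ok,i[ok]]],z)[:,:2]
        c0,rms,b=circ(P,.02,c0)
    return c0,rms,b,len(P)
E
python3 - <<'E'
from h import *
for n in("top","side"):
    im=cv2.imread(f"pics/{n}0.png"); print(n,hem(n,im,(.555,.086)))
from scipy.spatial.transform import Rotation as R
s=monitor.read_state(); print(R.from_rotvec(s["tcp_rot"]).as_matrix().round(3),s["tool_pos"].round(4))
for y in (.19,.2): pass
E
```

```text
top (array([0.55546048, 0.08559862]), np.float64(0.0007069069993542456), np.float64(0.00014143126558150212), 31)
side (array([0.55702496, 0.08760521]), np.float64(0.0006549207789633244), np.float64(-7.292911545886058e-05), 31)
[[-0.001  0.225  0.974]
 [-0.002  0.974 -0.225]
 [-1.    -0.002 -0.   ]] [0.1516 0.6571 0.23  ]
```

>>> jog_arm([
  [0,-0.01,0.013,-0.03,0,0,0],
  [0,-0.03,0.038,-0.08,0,0,0],
  [0,-0.055,0.07,-0.13,0,0,0],
  [0,-0.083,0.107,-0.18,0,0,0],
  [0,-0.111,0.143,-0.23,0,0,0],
  [0,-0.139,0.178,-0.28,0,0,0],
  [0.005,-0.167,0.214,-0.33,0,0,0],
  [0.01,-0.194,0.249,-0.37,0,0,0],
  [0.015,-0.222,0.285,-0.408,0,0,0],
  [0.02,-0.25,0.32,-0.408,0,0,0],
  [0.025,-0.278,0.356,-0.408,0,0,0],
  [0.03,-0.305,0.391,-0.408,0,0,0],
  [0.03,-0.333,0.427,-0.408,0,0,0],
  [0.03,-0.361,0.462,-0.408,0,0,0],
  [0.03,-0.389,0.498,-0.408,0,0,0],
  [0.03,-0.415,0.53,-0.408,0,0,0],
  [0.03,-0.435,0.557,-0.408,0,0,0],
  [0.03,-0.443,0.567,-0.408,0,0,0],
  [0.03,-0.444,0.569,-0.408,0,0,0],
  [0.03,-0.444,0.569,-0.408,0,0,0],
], force=20)

```text
time: 2.1
tool_pos: [0.6055, 0.0969, 0.2004]
tcp_rot: [-0.143, 1.568, 0.141]
wrist_force: [-0.4, 0.1, 0.3]
width: -0.003
```

>>> jog_arm([
  [0.02,0,0,0,0,0,0],
  [0.045,0,0,0,0,0,0],
  [0.07,0,0,0,0,0,0],
  [0.095,0,0,0,0,0,0],
  [0.115,0,0,0,0,0,0],
  [0.13,0,0,0,0,0,0],
  [0.14,0,0,0,0,0,0],
  [0.14,0,0,0,0,0,0],
])

```text
time: 2.9
tool_pos: [0.6037, 0.0973, 0.059]
tcp_rot: [-0.144, 1.571, 0.142]
wrist_force: [0.2, -0.2, 0.3]
width: -0.005
```

```bash
python3 - <<'E'
from h import *
t=imaging.read_camera("top");s=imaging.read_camera("side")
cv2.imwrite("pics/t1.png",t);cv2.imwrite("pics/s1.png",s)
a=cv2.resize(t[130:210,185:265],(400,400),interpolation=cv2.INTER_CUBIC)
b=cv2.resize(s[125:205,215:295],(400,400),interpolation=cv2.INTER_CUBIC)
cv2.imwrite("pics/c1.png",cv2.convertScaleAbs(np.hstack([a,b]),alpha=1.8))
print(monitor.read_state()["tool_pos"])
print(hem("side",s,(.556,.0866)))
E
```

```text
[0.60562859 0.09710628 0.06107047]
(array([0.55682509, 0.08730058]), np.float64(0.0006847961901416879), np.float64(0.0001537965038911071), 31)
```

View pics/c1.png

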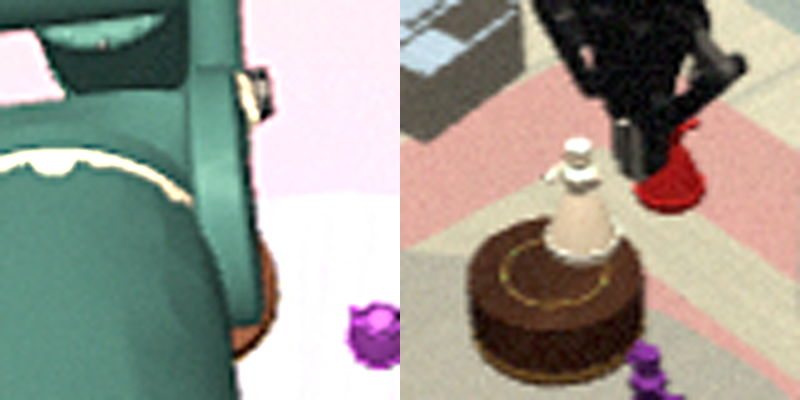

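The side crop shows the closed fingertips behind the dancer, about 20 mm clear, and the hem is unoccluded, so the side camera can track the pushes. I'll lower gently and approach.

>>> jog_arm([
  [0.004,0,0,0,0,0,0],
  [0.008,0,0,0,0,0,0],
  [0.012,0,0,0,0,0,0],
  [0.0145,0,0,0,0,0,0],
  [0.0145,0,-0.001,0,0,0,0],
  [0.0145,0,-0.003,0,0,0,0],
  [0.0145,0,-0.005,0,0,0,0],
  [0.0145,0,-0.007,0,0,0,0],
  [0.0145,0,-0.009,0,0,0,0],
  [0.0145,0,-0.011,0,0,0,0],
  [0.0145,0,-0.013,0,0,0,0],
  [0.0145,0,-0.015,0,0,0,0],
  [0.0145,0,-0.017,0,0,0,0],
  [0.0145,0,-0.019,0,0,0,0],
  [0.0145,0,-0.021,0,0,0,0],
  [0.0145,0,-0.022,0,0,0,0],
  [0.0145,0,-0.022,0,0,0,0],
])

```text
time: 4.7
tool_pos: [0.5839, 0.0931, 0.0466]
tcp_rot: [-0.143, 1.567, 0.141]
wrist_force: [1.1, 0.0, 0.6]
width: -0.003
```

```bash
cat > look.py <<'E'
import sys
from h import *
k=sys.argv[1]; s=imaging.read_camera("side"); cv2.imwrite(f"pics/s{k}.png",s)
cv2.imwrite(f"pics/c{k}.png",cv2.convertScaleAbs(cv2.resize(s[125:205,215:295],(480,480),interpolation=cv2.INTER_CUBIC),alpha=1.8))
st=monitor.read_state(); print(st["tool_pos"].round(4),st["wrist_force"].round(2),st["time"])
h=hem("side",s,(.55,.0866)); print(h, "off centre",(h[0]-[.5345,.0834]).round(4))
E
python3 look.py 2
```

```text
[0.5839 0.0931 0.0466] [-0.11 -0.2  -0.42] 4.75
(array([0.55475217, 0.08703251]), np.float64(0.0005949173594158123), np.float64(-0.0001426204228215308), 31) off centre [0.0203 0.0036]
```

View pics/c2.png

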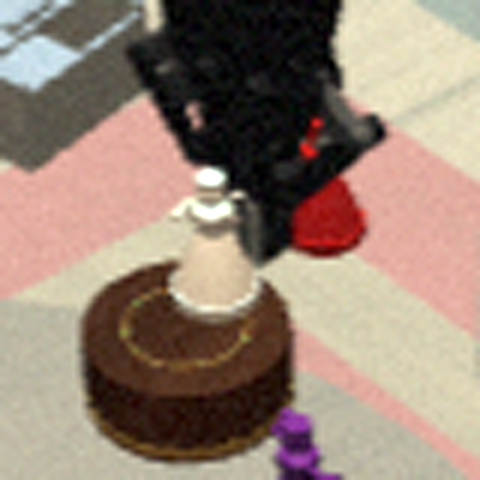

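The fingertips now touch the hem. The dancer is upright and has slid about 2 mm, and the plinth has not moved. I'll push 12 mm more.

>>> jog_arm([
  [0,0,-0.001,0,0,0,0],
  [0,0,-0.002,0,0,0,0],
  [0,0,-0.0035,0,0,0,0],
  [0,0,-0.005,0,0,0,0],
  [0,0,-0.0065,0,0,0,0],
  [0,0,-0.008,0,0,0,0],
  [0,0,-0.0095,0,0,0,0],
  [0,0,-0.011,0,0,0,0],
  [0,0,-0.012,0,0,0,0],
  [0,0,-0.012,0,0,0,0],
])

```text
time: 5.75
tool_pos: [0.5719, 0.0909, 0.0466]
tcp_rot: [-0.143, 1.568, 0.141]
wrist_force: [0.3, -0.5, -0.0]
width: -0.002
```

```bash
python3 look.py 3
```

```text
[0.5719 0.0909 0.0466] [-0.18  0.33  0.15] 5.8
(array([0.54261023, 0.08475267]), np.float64(0.0007157127219922567), np.float64(3.0241913943882676e-05), 31) off centre [0.0081 0.0014]
```

It tracks one to one. The side view gives 8.2 mm left and the top-based estimate about 6.5 mm, so I'll push 7.5 mm, back off and lift away.

>>> jog_arm([
  [0,0,-0.001,0,0,0,0],
  [0,0,-0.002,0,0,0,0],
  [0,0,-0.0035,0,0,0,0],
  [0,0,-0.005,0,0,0,0],
  [0,0,-0.0065,0,0,0,0],
  [0,0,-0.0075,0,0,0,0],
  [0,0,-0.0075,0,0,0,0],
  [0,0,-0.006,0,0,0,0],
  [0,0,-0.002,0,0,0,0],
  [0,0,0.005,0,0,0,0],
  [0,0,0.015,0,0,0,0],
  [0,0,0.025,0,0,0,0],
  [0,0,0.03,0,0,0,0],
  [-0.01,0,0.03,0,0,0,0],
  [-0.03,0,0.03,0,0,0,0],
  [-0.06,0,0.03,0,0,0,0],
  [-0.1,0,0.03,0,0,0,0],
  [-0.13,0,0.03,0,0,0,0],
  [-0.15,0,0.03,0,0,0,0],
  [-0.15,0,0.03,0,0,0,0],
])

```text
time: 7.8
tool_pos: [0.6042, 0.0968, 0.2017]
tcp_rot: [-0.143, 1.559, 0.141]
wrist_force: [1.0, 0.2, 1.1]
width: -0.0
```

>>> jog_arm([
  [0,-0.01,0,0,0,0,0],
  [0,-0.03,0,0,0,0,0],
  [0,-0.06,0,0,0,0,0],
  [0,-0.09,0,0,0,0,0],
  [0,-0.12,0,0,0,0,0],
  [0,-0.15,0,0,0,0,0],
  [0,-0.18,0,0,0,0,0],
  [0,-0.21,0,0,0,0,0],
  [0,-0.24,0,0,0,0,0],
  [0,-0.26,0,0,0,0,0],
  [0,-0.27,0,0,0,0,0],
  [0,-0.27,0,0,0,0,0],
])

```text
time: 9.0
tool_pos: [0.6524, -0.1698, 0.201]
tcp_rot: [-0.141, 1.561, 0.141]
wrist_force: [-1.2, -0.3, 0.1]
width: 0.0
```

```bash
python3 - <<'E'
from h import *
A=[]
for n in("top","side"):
    im=imaging.read_camera(n); cv2.imwrite(f"pics/{n}4.png",im)
    P,_=ring(n,im,np.array([.5345,.0825])); r=circ(P,.027,(.5345,.0825)); h=hem(n,im,(.535,.083))
    print(n,r,h,(h[0]-r[0]).round(4))
    y,x=(160,190) if n=="top" else (140,212)
    A.append(cv2.resize(im[y:y+66,x:x+66],(396,396),interpolation=cv2.INTER_CUBIC))
cv2.imwrite("pics/c4.png",cv2.convertScaleAbs(np.hstack(A),alpha=1.8)); print(monitor.read_state()["tool_pos"])
E
```

```text
top (array([0.5343917 , 0.08177604]), np.float64(0.0013504485614427972), np.float64(-0.00022976526952765697)) (array([0.53352741, 0.08194142]), np.float64(0.0007057095106928741), np.float64(0.0003703476535730811), 31) [-0.0009  0.0002]
side (array([0.53483109, 0.08383203]), np.float64(0.0010861303041185355), np.float64(0.00024020040016838745)) (array([0.53510213, 0.08349584]), np.float64(0.0005756586911502829), np.float64(-2.3890665624120427e-05), 31) [ 0.0003 -0.0003]
[ 0.65250032 -0.16797511  0.20155208]
```

View pics/c4.png

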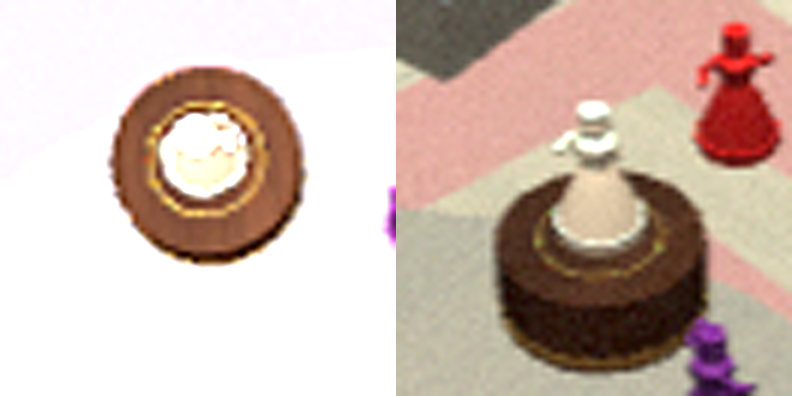

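Both views show the dancer upright with its hem inside the whole brass ring, within 1 mm of centre. The plinth is unmoved and the hand is clear, so I'm handing in.

```bash
python3 -c "
from workcell import finish_job; print(finish_job())"
```

```text
the job is handed in; nothing more can be done
None
```

The dancer now stands upright in the middle of the plinth, with its hem wholly inside the brass ring. I slid it there by its hem with the closed fingertips, at about 1.5–2 cm/s, in three short pushes adding up to roughly 22 mm. Then I backed off, lifted and moved the hand away.

- **Position:** the last pictures put the dancer 0.9 mm (top camera) and 0.4 mm (side camera) from the ring centre, against the 6 mm allowed. The two cameras disagree by up to about 2 mm in absolute position, which matches their calibration.
- **Plinth:** the ring centre moved less than 1 mm between the first and last pictures, so the plinth stayed put.
- **Force and time:** wrist readings taken after each push were about 1 N or less, which is the noise level. The job took about 9 s.
- **Not checked:** I did not measure the cups, the box or the look-alikes again at the end. The hand's path stayed well clear of them.

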